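# Proof-pull the new stick-on door pull, then shut the door

### The job

A new black pull has just been stuck to the front acrylic door of the little white cabinet, and it must be proved before anyone uses it. With the door left open as it is, grip the pull and draw it straight out from the door with a steady 12 newtons for two full seconds, never more than 20 newtons or the pad tears; then slide that door fully shut without slamming it, and let go. Leave the rear door and the other things on the desk as they are.

Things in the scene. Friction and masses are not known exactly. Their poses are not given: they have to be found in the camera images.
- cabinet: White desktop cabinet screwed to the desk, 340 wide (its y), 180 deep (its x), 220 high. Origin: centre of its underside, z up. Its open front looks along its -x (front edges at x = -90). Two clear acrylic doors, 3 thick, 166 wide, 195 high, slide along y in two grooves in the front, one behind the other. All sizes in mm.
- front_door (a joint): Opening in m of the front door (outer groove; it carries the black pull): 0 = fully shut, its edge against the cabinet's side at y = -161 mm; grows towards the cabinet's +y, at most 0.135. Slides with 1 to 3 N and stays where left. The groove is wider than the sheet: the door rattles out and in (along x) by up to 5 mm, freely (about 1 N); where in this play it stands is not known.
- rear_door (a joint): How far the rear door (inner groove, with a flush round steel finger cup) is open, in m: 0 = shut, its place at the start.
- pull_grip (a point): Centre of the tab of the new black pull on the front door; axes as the cabinet's: -x is straight out from the door. The tab is an upright slab: 30 mm out (x), 14 thick (y; grip these flat sides), 44 high, centre 178 above the desk, top 20 below the cabinet's top. Behind it: black flange 2.5 thick, 30 x 50, and white foam pad 3 thick. Tab centre: 20.5 from the sheet.
- dispenser_mid (a point): Middle of the toothpick dispenser, a bystander: green and clear plastic box with a white push button on top, 46 x 46 x 94 high.
- mug_mid (a point): Middle of the yellow ceramic mug lying empty on its side, a bystander: 95 long, 82 across, its handle on the desk.
- phone_stand: Wooden wave-shaped phone stand, a bystander: about 105 long, 75 wide, 100 high. Origin: on the desk under it.
- pad_seat (a point): Point on the acrylic sheet's outer face right behind the tab's centre, where the foam pad sticks; it moves with the sheet; axes as the cabinet's. With the pad unloaded the tab's centre is 20.5 mm straight out (-x) from it. The pad stretches by 0.05 mm for every newton of pull straight out (12 N = 0.6 mm, 20 N = 1.0 mm); once the play is used up the sheet and the groove hardly give.

How it is judged:
By the outcome, as a careful person would: the job done as asked, in the order asked, and still so for the second after the job is handed in, with the robot touching nothing.
It also fails if it takes over 66 s, if anything falls off the work surface, if the arm or the gripper's body presses on something with over 40 N, if the wrist force passes 120 N, or if a joint passes its speed limit or range.

### The arm

A 6-joint arm with a two-finger parallel gripper is mounted at the origin on the work surface. World frame = base frame: x ahead of the robot, y to its left, z up, the work surface at z = 0. Lengths are in m, angles in rad, forces in N, time in s.
With the tool pointing down it reaches from about 0.375 to 0.9 m from the base axis. Payload 3.1 kg.
Tool frame: the origin (TCP) lies midway between the tips of the shut fingers; the grasp point (between the pads) lies 19 mm behind it; x points along the fingers, z is the direction in which the jaws open and shut, and the axes are right-handed (so a half turn about x gives the same grasp; the last joint's range is limited). The gripper opens to 87 mm and grips with 3 to 60 N. Pads are 19 mm wide; open, the fingers measure 117 mm over their backs; the gripper's body (75 mm by 190 mm) begins 51 mm behind the grasp point.
Start: joints at [1.038, 0.527, 1.433, -0, 1.181, -0.178], TCP at [0.216, 0.586, 0.223] pointing down, gripper open.
Joint ranges: [-3.08, 3.08], [-0.75, 2.2], [0.22, 2.44], [-1.43, 4.57], [0, 2.65], [-2.85, 2.85]. Speed limits (rad/s): [2.79, 2.79, 3.14, 3.14, 3.14, 3.14].

### API

Orientations are given as a unit quaternion [x, y, z, w].
In Python, from rig import readout, imaging, robot gives the robot as it stands. The module is installed in compiled form; this text tells all that it offers.
- The arm moves only by the tool play_rows, never from a script. Its argument "rows" is text: rows parted by semicolons, each of 7 numbers parted by spaces: the turn, a rotation vector about the tool's x, y, z in rad, then the shift along the tool's x, y, z in mm, then the closure, from 0 (fully open) to 1 (shut). In form: ax ay az tx ty tz gripper; .... A call has 1 to 8 rows; each row shifts and turns the commanded pose from where the row before left it, along the tool's axes as they then stand; what a row does not reach is not made up. A row lasts 1/12 s, in which the tool goes at most 41.7 mm and 7.16 degrees, less where a joint would pass 70% of its speed; a pose out of reach is approached as far as the arm can. A call with a gripper value outside its range is refused whole. The fingers move at their own pace and stop on an object; "squeeze" is the grip in N (left out, the last holds). Time passes only in rows, so rows that do not move let the fingers close. It gives the time, the measured TCP pose, the force and the opening at its end, in the units of the state.
- readout.get_obs(): the state, without advancing time (a new reading comes with each control period).
- imaging.camera(name): name is "scene" or "top" or "wrist"; returns the picture (480x640x3 uint8, blue, green, red); there is no depth.
- imaging.camera_info(name): a dict with "K" (3x3 intrinsics, pixels), "world_to_cam" (4x4, takes a point from world to camera coordinates). Camera axes: x right, y down, z forward; pixel columns grow to the right and rows downward; lengths in m; the calibration is good to about 2 mm. A picture is of the moment at which its call begins: read the wrist's pose just before it. camera_info takes no time and is no camera call; for the wrist camera it gives the pose at the moment of the call.
- robot.hand_in(): hands the job in, once; it reports no verdict.
The state is a dict: "time": time; "q": joint angles; "joint_velocities": joint speeds; "joint_torque": joint torques, N m; "position": TCP position; "tool_rot": TCP orientation; "ft_force": force on the tool from outside, world axes, zero at the start; "moment": the same for the moment, N m; "grip_width": finger opening in m.
Only numpy, scipy, OpenCV 4.12 (cv2) and the standard library are available. Lean on these libraries where they do the work, as an engineer would, in place of code of your own. Each camera call takes 0.05 s, during which the arm holds its last target. There are 200 camera calls.

## Working session

There is one attempt and no reset: what is moved stays moved. The work goes in short steps, Python scripts to look and compute and a tool call to move; the robot and the scene stay as the last step left them, time stands still between calls to the robot, and variables do not carry over. Pictures are saved under pics/ and viewed, about 8 in all and at most 12, crops included, and the job is handed in when it is done.

Besides the shell and the picture viewer there is one more tool, called after ">>>" as name(argument=value, ...), one argument or row to a line, values as JSON. play_rows: Moves the arm, as the interface text tells. Its arguments: {"type":"object","properties":{"rows":{"type":"string"},"squeeze":{"type":"number"}},"required":["rows"]}

```bash
mkdir -p pics; python3 - <<'E'
from rig import readout, imaging
import cv2, numpy as np
np.set_printoptions(precision=4,suppress=True)
for n in("scene","top"):
    cv2.imwrite(f"pics/{n}0.png",imaging.camera(n)); i=imaging.camera_info(n); print(n,np.array(i["K"]),np.array(i["world_to_cam"]))
print(readout.get_obs())
E
```

```text
scene [[572.9221   0.     318.8924]
 [  0.     572.9221 232.2461]
 [  0.       0.       1.    ]] [[ 0.3416 -0.9398  0.0051 -0.181 ]
 [-0.6479 -0.2395 -0.7231  0.4161]
 [ 0.6808  0.2437 -0.6907  0.987 ]
 [ 0.      0.      0.      1.    ]]
top [[433.7994   0.     315.2331]
 [  0.     433.7994 245.7433]
 [  0.       0.       1.    ]] [[ 0.0166 -0.9999 -0.0041 -0.0137]
 [-0.9975 -0.0162 -0.0681  0.5174]
 [ 0.068   0.0052 -0.9977  1.0199]
 [ 0.      0.      0.      1.    ]]
{'time': 0.1, 'q': array([ 1.0385,  0.5284,  1.4338,  0.    ,  1.1814, -0.1785]), 'joint_velocities': array([ 0.0007, -0.0018, -0.0049, -0.0009,  0.0018,  0.0011]), 'joint_torque': array([  0.0002, -44.0987, -17.7152,   0.0635,   0.0534,  -0.0001]), 'position': array([0.2162, 0.5857, 0.2216]), 'tool_rot': array([-0.4045,  0.5808,  0.4039,  0.5795]), 'ft_force': array([-0.3167, -0.2605,  0.6095]), 'moment': array([-0.0394, -0.0001, -0.0066]), 'grip_width': 0.08721735100578282}
```

View pics/scene0.png

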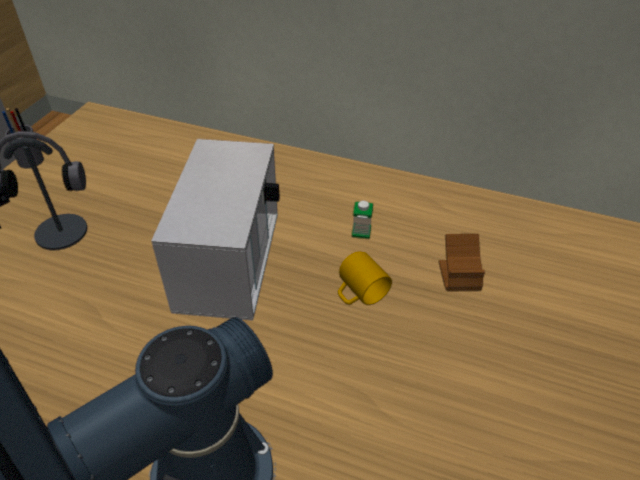

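View pics/top0.png

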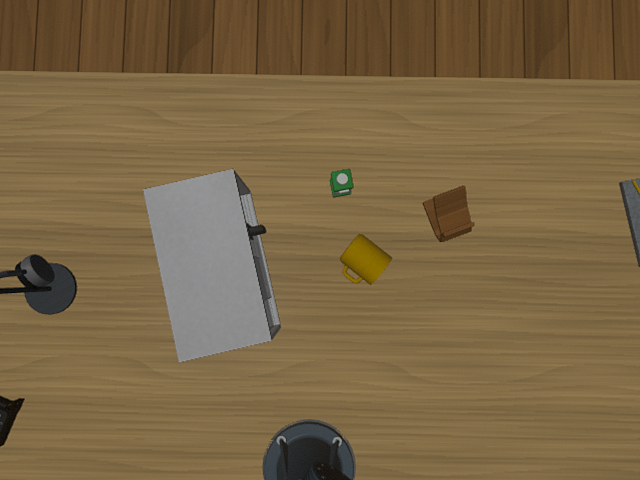

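The cabinet's open front faces world −y. In the top view its top corners are near (145,189), (235,170), (272,341), (179,361), and the pull is at about (257,230). In the scene view the top corners are near (198,141), (274,144), (249,248), (153,242), and the pull is at about (272,192). Next I'll fit the cabinet pose and enlarge the pull.

```bash
cat > h.py <<'E'
from rig import readout, imaging
import cv2, numpy as np
from scipy.optimize import least_squares
from scipy.spatial.transform import Rotation as R
np.set_printoptions(precision=4,suppress=True)
def cam(n):
    i=imaging.camera_info(n); return np.array(i["K"]),np.array(i["world_to_cam"])
def proj(n,P,c=None):
    K,T=c or cam(n); p=(T[:3,:3]@np.atleast_2d(P).T+T[:3,3:4]); p=K@p; return (p[:2]/p[2]).T
def on_z(n,uv,z,c=None):
    K,T=c or cam(n); C=-T[:3,:3].T@T[:3,3]; d=T[:3,:3].T@np.linalg.inv(K)@np.array([*uv,1.]); return C+d*(z-C[2])/d[2]
E
python3 - <<'E'
from h import *
t=np.array([(145,189),(235,170),(272,341),(179,361)],float); s=np.array([(198,141),(274,144),(249,248),(153,242)],float)
def sub(n,p):
    g=cv2.cvtColor(cv2.imread(f"pics/{n}0.png"),6); return cv2.cornerSubPix(g,p.astype(np.float32).reshape(-1,1,2),(5,5),(-1,-1),(3,50,.01)).reshape(-1,2)
t2,s2=sub("top",t),sub("scene",s); print(t2,s2)
# far-left, far-right(front), near-right(front), near-left in cabinet frame
L=np.array([(.09,-.17),(-.09,-.17),(-.09,.17),(.09,.17)])
def P(v): c,q=np.cos(v[2]),np.sin(v[2]); return np.c_[L@np.array([[c,q],[-q,c]])+v[:2],np.full(4,.22)]
for use in("t","s","ts"):
    f=lambda v:np.concatenate([(proj(n,P(v))-x).ravel() for n,x in(("top",t2),("scene",s2)) if n[0] in use])
    r=least_squares(f,[.45,.2,1.6],loss="soft_l1"); print(use,r.x,f(r.x).round(1))
a=cv2.imread("pics/top0.png")[155:355,215:295]; b=cv2.imread("pics/scene0.png")[130:320,225:305]
cv2.imwrite("pics/crop0.png",np.hstack([cv2.resize(a,(240,600),interpolation=2),cv2.resize(b,(252,600),interpolation=2)]))
E
```

```text
[[142.9566 189.4   ]
 [233.175  169.8545]
 [270.8795 339.4925]
 [178.8649 361.68  ]] [[197.0741 138.3445]
 [273.4054 142.5824]
 [244.3688 247.542 ]
 [151.2893 240.3719]]
t [0.4656 0.2024 1.8157] [-0.2 -0.3 -0.1 -1.5  0.5  0.9 -0.2  0.5]
s [0.4681 0.2037 1.817 ] [-0.2 -0.1  0.1  0.6  0.2 -0.2 -0.2 -0.2]
ts [0.4665 0.2027 1.8163] [-0.4 -0.7 -0.3 -2.   0.4  0.4 -0.4  0.  -0.1  0.4  0.3  1.1  0.3  0.6
 -0.2  0.4]
```

View pics/crop0.png

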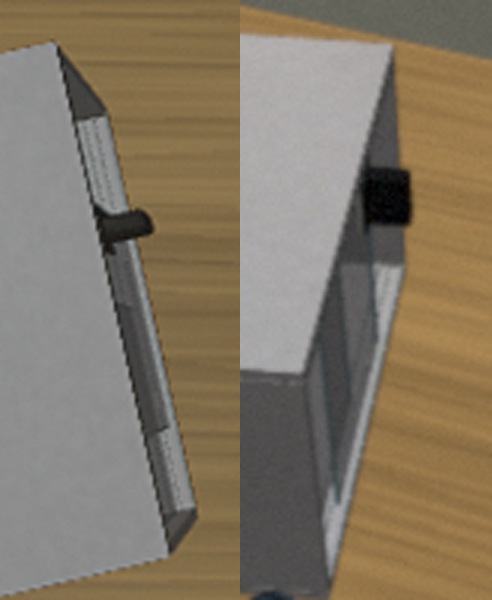

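```bash
cat >> h.py <<'E'
YAW=1.8163; C0=np.array([.4665,.2027])
c,s=np.cos(YAW),np.sin(YAW); RC=np.array([[c,-s],[s,c]])
def c2w(p): p=np.atleast_2d(p); return np.c_[p[:,:2]@RC.T+C0,p[:,2]]
def w2c(p): p=np.asarray(p); return RC.T@(p[:2]-C0)
E
python3 - <<'E'
from h import *
import itertools
B=np.array(list(itertools.product((-.015,.015),(-.007,.007),(.156,.200))))
S=8
def cost(n,img,win,x,y,cm,top):
    u0,v0,u1,v1=win
    m=np.zeros(((v1-v0)*S,(u1-u0)*S),np.uint8)
    f=lambda P:np.round(((proj(n,c2w(P),cm)-[u0,v0]+.5)*S)).astype(np.int32)
    cv2.fillConvexPoly(m,cv2.convexHull(f(B+[x,y,0])),255)
    cv2.fillConvexPoly(m,cv2.convexHull(f(np.array([(.09,-.17,.22),(-.09,-.17,.22),(-.09,.17,.22),(.09,.17,.22)]))),0)
    m=cv2.resize(m,(u1-u0,v1-v0),interpolation=cv2.INTER_AREA)/255.
    return m
W={"top":(246,215,280,245),"scene":(262,175,292,210)}
D={}
for n,w in W.items():
    g=cv2.cvtColor(cv2.imread(f"pics/{n}0.png"),6).astype(float)[w[1]:w[3],w[0]:w[2]]
    D[n]=(g,cam(n))
def tot(x,y):
    r=[]
    for n,w in W.items():
        g,cm=D[n]; d=np.clip((95-g)/60,0,1) ; r.append(np.abs(cost(n,g,w,x,y,cm,0)-d).sum())
    return r
res=[(sum(t:=tot(x,y)),x,y,t) for x in np.arange(-.13,-.08,.001) for y in np.arange(-.12,.06,.001)]
for k in (lambda r:r[0],lambda r:r[3][0],lambda r:r[3][1]):
    b=min(res,key=k); print(b, c2w([b[1],b[2],.178]))
b=min(res); pc=c2w([b[1],b[2],.178])[0]
for nm,h in(("dispenser",(342,183)),("mug",(366,260))): p=on_z("top",h,.05); print(nm,p,w2c(p))
# start tool axes
print(R.from_quat(readout.get_obs()["tool_rot"]).as_matrix())
# wrist cam relative to tool
o=readout.get_obs(); T=cam("wrist")[1]; Ti=np.linalg.inv(T); Rt=R.from_quat(o["tool_rot"]).as_matrix()
print("cam in tool",Rt.T@(Ti[:3,3]-o["position"]),Rt.T@Ti[:3,:3])
E
```

```text
(np.float64(171.18529411764706), np.float64(-0.10199999999999998), np.float64(-0.04699999999999993), [np.float64(66.35588235294118), np.float64(104.82941176470588)]) [[0.5369 0.1152 0.178 ]]
(np.float64(180.05196078431374), np.float64(-0.10299999999999998), np.float64(-0.04599999999999993), [np.float64(65.83039215686274), np.float64(114.22156862745099)]) [[0.5362 0.114  0.178 ]]
(np.float64(182.22843137254904), np.float64(-0.10099999999999998), np.float64(-0.04799999999999993), [np.float64(79.64411764705882), np.float64(102.5843137254902)]) [[0.5376 0.1164 0.178 ]]
dispenser [ 0.6635 -0.0656  0.05  ] [-0.3081 -0.1258]
mug [ 0.4842 -0.1232  0.05  ] [-0.3205  0.062 ]
[[-0.001  -0.9381  0.3465]
 [-0.0018  0.3465  0.9381]
 [-1.      0.0004 -0.002 ]]
cam in tool [-0.1623  0.0771 -0.0002] [[ 0.0007 -0.2814  0.9596]
 [ 0.0005 -0.9596 -0.2814]
 [ 1.      0.0007 -0.0005]]
```

>>> play_rows(
  rows="0.12 0 0 -15 0 0 0;0.12 0 0 -15 0 0 0;0.12 0 0 -15 0 0 0;0.12 0 0 -15 0 0 0;0.12 0 0 -15 0 0 0;0.12 0 0 -15 0 0 0;0.12 0 0 -15 0 0 0;0.12 0 0 -15 0 0 0",
)

```text
time: 0.77
position: [0.2163, 0.5859, 0.3426]
tool_rot: [-0.089, 0.702, 0.088, 0.701]
ft_force: [0.4, 0.4, 0.5]
grip_width: 0.087
```

```bash
cat > st.py <<'E'
from h import *
def st(target=None):
    o=readout.get_obs(); Rt=R.from_quat(o["tool_rot"]).as_matrix(); p=o["position"]
    Rd=np.column_stack([[0,0,-1],np.r_[RC[:,0],0],np.r_[-RC[:,1],0]])
    print("t",o["time"],"pos",p,"cab mm",w2c(p)*1e3,"z",p[2]*1e3,"w",o["grip_width"]*1e3)
    print("F cab",RC.T@o["ft_force"][:2],o["ft_force"][2],"M",o["moment"],"rotvec left",R.from_matrix(Rt.T@Rd).as_rotvec())
    if target is not None: print("shift tool mm",Rt.T@(c2w(target)[0]-p)*1e3)
E
python3 -c "
from st import *; st([-.106,-.047,.34])"
```

```text
t 0.7667 pos [0.2163 0.5859 0.3426] cab mm [432.508  149.6065] z 342.6364776638521 w 86.95653605479316
F cab [ 0.3159 -0.4955] 0.5473865779205841 M [-0.0663  0.0009 -0.0282] rotvec left [ 0.0055 -0.0011  0.001 ]
shift tool mm [   2.9888 -539.5869  193.6204]
```

>>> play_rows(
  rows="0 0 0 0 -33.7 12.1 0;0 0 0 0 -33.7 12.1 0;0 0 0 0 -33.7 12.1 0;0 0 0 0 -33.7 12.1 0;0 0 0 0 -33.7 12.1 0;0 0 0 0 -33.7 12.1 0;0 0 0 0 -33.7 12.1 0;0 0 0 0 -33.7 12.1 0",
)

```text
time: 1.43
position: [0.379, 0.3485, 0.3422]
tool_rot: [-0.091, 0.702, 0.091, 0.701]
ft_force: [-0.1, 0.4, -0.6]
grip_width: 0.0869
```

>>> play_rows(
  rows="0 0 0 0 -33.7 12.1 0;0 0 0 0 -33.7 12.1 0;0 0 0 0 -33.7 12.1 0;0 0 0 0 -33.7 12.1 0;0 0 0 0 -33.7 12.1 0;0 0 0 0 -33.7 12.1 0;0 0 0 0 -33.7 12.1 0;0 0 0 0 0 0 0",
)

```text
time: 2.1
position: [0.5243, 0.1383, 0.342]
tool_rot: [-0.09, 0.701, 0.087, 0.702]
ft_force: [-0.3, 0.1, 0.4]
grip_width: 0.087
```

```bash
python3 -c "
from st import *; st([-.106,-.047,.30])
c=cam('wrist'); im=imaging.camera('wrist')
import itertools
B=np.array(list(itertools.product((-.117,-.087),(-.054,-.040),(.156,.200)))); print(proj('wrist',c2w(B),c))
for p in proj('wrist',c2w(B[1::2]),c): cv2.circle(im,tuple(int(v) for v in np.round(p)),2,(0,0,255),-1)
cv2.imwrite('pics/w1.png',im)"
```

```text
t 2.1 pos [0.5243 0.1383 0.342 ] cab mm [-76.5603 -40.3821] z 341.95450927193775 w 87.0443142671859
F cab [0.1243 0.233 ] 0.3837070754678162 M [-0.0424  0.001  -0.0634] rotvec left [0.0054 0.0013 0.0036]
shift tool mm [ 42.0693 -29.3234   6.402 ]
[[334.0662 260.1761]
 [335.9052 276.9288]
 [319.394  260.0972]
 [319.3296 276.8413]
 [334.5885 229.6707]
 [336.5469 242.8123]
 [319.5659 229.587 ]
 [319.5228 242.7189]]
```

View pics/w1.png

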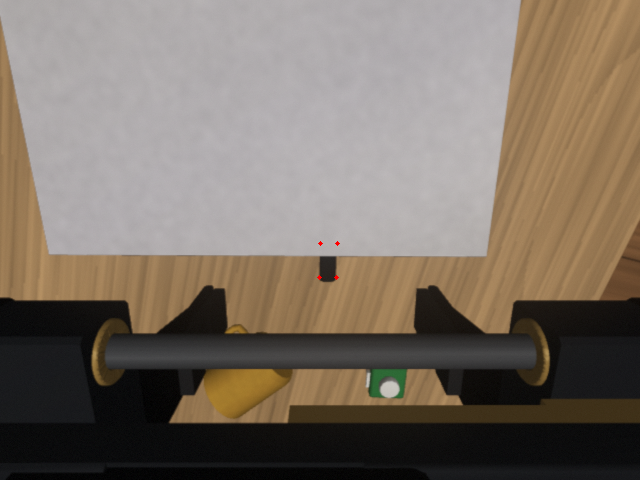

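The wrist view shows the tab's top at columns 320–336, with its outer end near row 281 and the cabinet's front top edge at row 256. I'll check that edge against the model.

```bash
python3 -c "
from st import *
print(proj('wrist',c2w([(-.09,-.17,.22),(-.09,.17,.22),(-.09,-.047,.22),(-.117,-.047,.2),(-.120,-.047,.2),(-.123,-.047,.2)])))
g=cv2.cvtColor(cv2.imread('pics/w1.png'),6); print(g[250:290,328]); print(g[268,312:344]); print(g[250:262,260])"
```

```text
[[488.9779 258.9499]
 [ 51.1487 255.9196]
 [330.6693 257.8542]
 [329.6174 280.7809]
 [329.5687 284.0813]
 [329.5202 287.3645]]
[175 175 175 176 174 159  88  44  40  41  40  42  40  38  39  38  38  37
  39  38  38  36  37  36  37  36  35  33  36  37  36  54 105 120 121 123
 122 124 126 127]
[114 115 115 113 116 119 113  79  42  37  39  38  37  37  37  39  39  39
  39  37  39  38  37  56 100 134 139 138 137 138 140 141]
[177 175 175 174 170 140 125 121 121 122 122 121]
```

>>> play_rows(
  rows="0 0 0 0 0 0 0;0 0 0 0 -14 3 0;0 0 0 0 -11 2 0;0 0 0 0 0 0 0;0 0 0 0 0 0 0;0 0 0 0 0 0 0",
)

```text
time: 2.65
position: [0.5314, 0.121, 0.3426]
tool_rot: [-0.091, 0.701, 0.091, 0.701]
ft_force: [-0.1, 0.2, 0.7]
grip_width: 0.0872
```

```bash
python3 -c "
from st import *; st([-.106,-.047,.164])
c=cam('wrist'); im=imaging.camera('wrist'); cv2.imwrite('pics/w2.png',im)
print(proj('wrist',c2w([(-.09,-.17,.22),(-.09,.17,.22),(-.09,-.047,.22),(-.117,-.047,.2),(-.117,-.054,.2),(-.117,-.04,.2)]),c))
g=cv2.cvtColor(im,6); u=int(proj('wrist',c2w([-.117,-.047,.2]),c)[0,0]);print(u,g[185:300,u]); print(g[235,u-30:u+30]);print(g[185:240,260])"
```

```text
t 2.65 pos [0.5314 0.121  0.3426] cab mm [-95.0642 -43.1227] z 342.5744990812499 w 87.16442110171911
F cab [0.195  0.0759] 0.6636436729349359 M [-0.0393  0.0995 -0.025 ] rotvec left [ 0.0118 -0.0002 -0.0004]
shift tool mm [178.5696 -11.0513   3.7748]
[[486.513  232.9216]
 [ 40.5341 227.5106]
 [325.4988 230.968 ]
 [324.6738 256.5476]
 [333.0801 256.6481]
 [316.2665 256.4471]]
324 [183 181 182 180 181 180 180 181 180 181 182 182 183 181 182 183 182 182
 180 181 180 182 183 181 179 180 178 179 178 179 180 180 180 180 181 180
 180 179 178 180 179 179 180 179 179 179 180 173 108  53  44  43  43  44
  42  44  42  42  42  40  42  42  42  40  40  40  39  40  39  38  38  38
  40  37  38  38  57 112 129 127 125 125 124 123 123 122 123 121 123 122
 123 122 123 123 122 123 124 124 124 127 129 132 135 138 140 142 142 143
 142 141 143 140 141 139 139]
[127 129 130 131 135 133 133 129 128 128 125 120 114 115 122 126 129 128
 127 124 121 119  97  49  41  42  44  43  44  43  44  44  44  44  44  45
  46  41  46  82 122 126 127 130 132 134 134 132 134 138 140 142 143 144
 147 148 148 147 143 141]
[181 182 182 181 182 182 181 182 183 182 181 182 181 180 180 180 180 181
 179 180 180 178 179 178 178 180 181 181 181 182 184 183 184 184 184 183
 182 185 184 184 181 181 180 179 179 179 177 145 128 125 127 127 127 126
 126]
```

>>> play_rows(
  rows="0.012 0 0 0 -12 3.8 0;0 0 0 20 0 0 0;0 0 0 30 0 0 0;0 0 0 30 0 0 0;0 0 0 30 0 0 0;0 0 0 20 0 0 0;0 0 0 0 0 0 0;0 0 0 0 0 0 0",
)

```text
time: 3.37
position: [0.5383, 0.1096, 0.2119]
tool_rot: [-0.086, 0.703, 0.086, 0.701]
ft_force: [-0.4, 0.2, 0.5]
grip_width: 0.087
```

```bash
python3 -c "
from st import *; st([-.107,-.047,.164])
im=imaging.camera('wrist'); cv2.imwrite('pics/w3.png',im)"
```

```text
t 3.3667 pos [0.5383 0.1096 0.2119] cab mm [-107.7169  -47.049 ] z 211.89182741359897 w 87.00192290304635
F cab [0.3108 0.3539] 0.4590254315860749 M [-0.0844  0.0546  0.0017] rotvec left [-0.0007 -0.0021 -0.0004]
shift tool mm [47.8921  0.6993  0.0506]
```

View pics/w3.png

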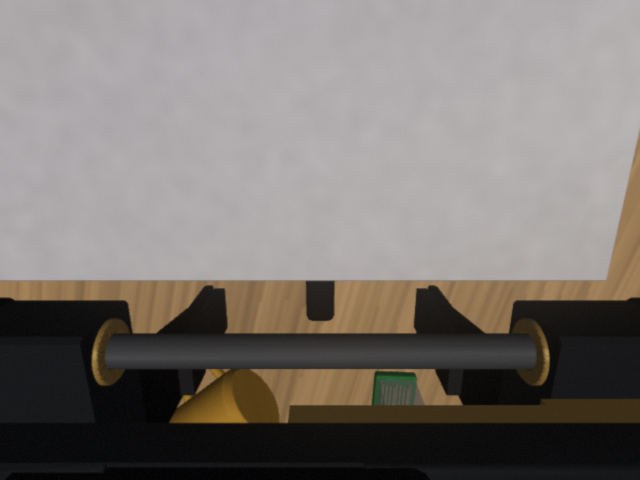

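The tab is centred between the open fingers at columns 306–334. The fingers start at row 287 and the cabinet edge is at row 280, so they are clear of it. I'll descend in two parts.

>>> play_rows(
  rows="0 0 0 12 0 0 0;0 0 0 12 0 0 0;0 0 0 0 0 0 0",
)

```text
time: 3.67
position: [0.5388, 0.1099, 0.189]
tool_rot: [-0.087, 0.702, 0.086, 0.702]
ft_force: [-0.5, 0.2, -0.4]
grip_width: 0.0866
```

>>> play_rows(
  rows="0 0 0 8 0 0 0;0 0 0 8 0 0 0;0 0 0 7 0 0 0;0 0 0 0 0 0 0;0 0 0 0 0 0 0",
)

```text
time: 4.08
position: [0.5382, 0.11, 0.1652]
tool_rot: [-0.086, 0.702, 0.086, 0.701]
ft_force: [-0.4, -0.9, -0.9]
grip_width: 0.0871
```

```bash
python3 -c "
from st import *; st([-.107,-.047,.164])"
```

```text
t 4.0833 pos [0.5382 0.11   0.1652] cab mm [-107.3871  -47.0235] z 165.23320751500563 w 87.09815822177907
F cab [-0.791   0.6022] -0.8782969698830675 M [-0.145  -0.0089 -0.0535] rotvec left [-0.0004 -0.0009 -0.0002]
shift tool mm [ 1.2333  0.3869 -0.0226]
```

>>> play_rows(
  rows="0 0 0 0 0 0 0.7;0 0 0 0 0 0 0.8;0 0 0 0 0 0 1;0 0 0 0 0 0 1;0 0 0 0 0 0 1;0 0 0 0 0 0 1;0 0 0 0 0 0 1;0 0 0 0 0 0 1",
  squeeze=40,
)

```text
time: 4.75
position: [0.5384, 0.11, 0.1656]
tool_rot: [-0.086, 0.702, 0.086, 0.702]
ft_force: [0.5, 0.2, -0.9]
grip_width: 0.0414
```

>>> play_rows(
  rows="0 0 0 0 0 0 1;0 0 0 0 0 0 1;0 0 0 0 0 0 1;0 0 0 0 0 0 1",
)

```text
time: 5.08
position: [0.5384, 0.11, 0.1655]
tool_rot: [-0.086, 0.702, 0.086, 0.702]
ft_force: [-0.7, -0.3, -0.2]
grip_width: 0.0151
```

```bash
python3 -c "
from st import *; st()"
```

```text
t 5.0833 pos [0.5384 0.11   0.1655] cab mm [-107.4141  -47.2116] z 165.5400811064664 w 15.085525044138352
F cab [-0.1716  0.7286] -0.20647429756877153 M [-0.0928 -0.0148  0.019 ] rotvec left [-0.0004 -0.0001  0.    ]
```

>>> play_rows(
  rows="0 0 0 0 0 0 1;0 0 0 0 0 0 1;0 0 0 0 0 0 1;0 0 0 0 0 0 1",
)

```text
time: 5.42
position: [0.5384, 0.11, 0.1655]
tool_rot: [-0.086, 0.702, 0.086, 0.702]
ft_force: [-0.5, -0.3, -0.7]
grip_width: 0.0135
```

>>> play_rows(
  rows="0 0 0 0 -0.5 0 1;0 0 0 0 -0.5 0 1;0 0 0 0 0 0 1;0 0 0 0 0 0 1",
)

```text
time: 5.75
position: [0.5386, 0.1091, 0.1655]
tool_rot: [-0.086, 0.702, 0.086, 0.702]
ft_force: [-0.5, 0.7, -0.2]
grip_width: 0.0138
```

```bash
python3 -c "
from st import *; st()"
```

```text
t 5.75 pos [0.5386 0.1091 0.1655] cab mm [-108.3586  -47.1709] z 165.52698007425653 w 13.826200343789688
F cab [0.8505 0.3418] -0.18860930599305442 M [ 0.0174  0.0472 -0.0154] rotvec left [-0.0006 -0.0001 -0.0002]
```

>>> play_rows(
  rows="0 0 0 0 -0.25 0 1;0 0 0 0 -0.25 0 1;0 0 0 0 0 0 1",
)

```text
time: 6.0
position: [0.5388, 0.1085, 0.1655]
tool_rot: [-0.086, 0.702, 0.086, 0.702]
ft_force: [-0.3, -0.5, -0.3]
grip_width: 0.0139
```

>>> play_rows(
  rows="0 0 0 0 -0.25 0 1;0 0 0 0 -0.25 0 1;0 0 0 0 0 0 1",
)

```text
time: 6.25
position: [0.5389, 0.108, 0.1655]
tool_rot: [-0.086, 0.702, 0.086, 0.702]
ft_force: [-0.7, 1.1, 0.5]
grip_width: 0.0135
```

>>> play_rows(
  rows="0 0 0 0 -0.25 0 1;0 0 0 0 -0.25 0 1;0 0 0 0 0 0 1",
)

```text
time: 6.5
position: [0.539, 0.1076, 0.1655]
tool_rot: [-0.086, 0.702, 0.086, 0.702]
ft_force: [-0.8, 1.5, 0.8]
grip_width: 0.0137
```

>>> play_rows(
  rows="0 0 0 0 -0.25 0 1;0 0 0 0 0 0 1",
)

```text
time: 6.67
position: [0.539, 0.1075, 0.1655]
tool_rot: [-0.086, 0.702, 0.087, 0.702]
ft_force: [-0.7, 0.9, -0.6]
grip_width: 0.0138
```

>>> play_rows(
  rows="0 0 0 0 -0.25 0 1;0 0 0 0 0 0 1",
)

```text
time: 6.83
position: [0.539, 0.1074, 0.1655]
tool_rot: [-0.086, 0.702, 0.087, 0.702]
ft_force: [-0.3, 2.7, 0.1]
grip_width: 0.014
```

>>> play_rows(
  rows="0 0 0 0 0 0 1;0 0 0 0 0 0 1",
)

```text
time: 7.0
position: [0.539, 0.1074, 0.1655]
tool_rot: [-0.086, 0.702, 0.087, 0.702]
ft_force: [-1.5, 3.0, -0.2]
grip_width: 0.0137
```

>>> play_rows(
  rows="0 0 0 0 -0.25 0 1;0 0 0 0 0 0 1;0 0 0 0 0 0 1",
)

```text
time: 7.25
position: [0.539, 0.1073, 0.1655]
tool_rot: [-0.086, 0.702, 0.087, 0.702]
ft_force: [-2.1, 5.5, 0.7]
grip_width: 0.0139
```

```bash
python3 -c "
from st import *; st()"
```

```text
t 7.25 pos [0.539  0.1073 0.1655] cab mm [-110.2106  -47.1694] z 165.50200358705933 w 13.889183554959514
F cab [5.8351 0.7042] 0.7431101320568728 M [ 0.77    0.1872 -0.0032] rotvec left [-0.0007 -0.0001 -0.0009]
```

>>> play_rows(
  rows="0 0 0 0 -0.2 0 1;0 0 0 0 -0.2 0 1;0 0 0 0 0 0 1;0 0 0 0 0 0 1",
)

```text
time: 7.58
position: [0.539, 0.1071, 0.1655]
tool_rot: [-0.086, 0.702, 0.087, 0.702]
ft_force: [-2.1, 5.9, 0.8]
grip_width: 0.0136
```

```bash
python3 -c "
from st import *; st()"
```

```text
t 7.5833 pos [0.539  0.1071 0.1655] cab mm [-110.3199  -47.1341] z 165.4994302604659 w 13.555587164907088
F cab [6.2118 0.6332] 0.8480679223217021 M [ 0.8901  0.2789 -0.0009] rotvec left [-0.0008 -0.0002 -0.0014]
```

>>> play_rows(
  rows="0 0 0 0 -0.2 0 1;0 0 0 0 0 0 1;0 0 0 0 0 0 1",
)

```text
time: 7.83
position: [0.539, 0.1071, 0.1655]
tool_rot: [-0.086, 0.702, 0.087, 0.702]
ft_force: [-0.9, 5.4, 0.4]
grip_width: 0.0136
```

>>> play_rows(
  rows="0 0 0 0 -0.2 0 1;0 0 0 0 0 0 1;0 0 0 0 0 0 1",
)

```text
time: 8.08
position: [0.539, 0.1071, 0.1655]
tool_rot: [-0.086, 0.702, 0.087, 0.702]
ft_force: [-1.0, 6.6, 0.7]
grip_width: 0.0136
```

```bash
python3 -c "
from st import *; st()"
```

```text
t 8.0833 pos [0.539  0.1071 0.1655] cab mm [-110.386   -47.1283] z 165.48007918239816 w 13.567718295146848
F cab [ 6.6665 -0.6199] 0.6914914743030909 M [1.0388 0.2814 0.0452] rotvec left [-0.001  -0.0002 -0.002 ]
```

>>> play_rows(
  rows="0 0 0 0 -0.25 0 1;0 0 0 0 -0.25 0 1;0 0 0 0 0 0 1;0 0 0 0 0 0 1",
)

```text
time: 8.42
position: [0.5391, 0.107, 0.1655]
tool_rot: [-0.085, 0.702, 0.087, 0.702]
ft_force: [-1.2, 6.9, -0.2]
grip_width: 0.0137
```

>>> play_rows(
  rows="0 0 0 0 -0.25 0 1;0 0 0 0 0 0 1;0 0 0 0 0 0 1",
)

```text
time: 8.67
position: [0.5391, 0.1069, 0.1655]
tool_rot: [-0.085, 0.702, 0.087, 0.702]
ft_force: [-2.2, 8.4, 0.4]
grip_width: 0.0138
```

```bash
python3 -c "
from st import *; st()"
```

```text
t 8.6667 pos [0.5391 0.1069 0.1655] cab mm [-110.5497  -47.111 ] z 165.47675351740574 w 13.837348080389114
F cab [8.6666 0.0714] 0.3835046465510477 M [ 1.3616  0.2838 -0.0405] rotvec left [-0.0013 -0.0001 -0.0031]
```

>>> play_rows(
  rows="0 0 0 0 -0.25 0 1;0 0 0 0 -0.25 0 1;0 0 0 0 -0.25 0 1;0 0 0 0 -0.25 0 1;0 0 0 0 0 0 1;0 0 0 0 0 0 1",
)

```text
time: 9.17
position: [0.5391, 0.1067, 0.1654]
tool_rot: [-0.084, 0.702, 0.088, 0.702]
ft_force: [-1.6, 10.1, 1.0]
grip_width: 0.0138
```

```bash
python3 -c "
from st import *; st()"
```

```text
t 9.1667 pos [0.5391 0.1067 0.1654] cab mm [-110.7461  -47.0965] z 165.445543626137 w 13.846190814875465
F cab [10.1841 -0.9406] 1.04276898529635 M [ 1.668   0.2802 -0.0377] rotvec left [-0.0017 -0.0001 -0.0045]
```

>>> play_rows(
  rows="0 0 0 0 0 0 1",
)

```text
time: 9.25
position: [0.5391, 0.1067, 0.1655]
tool_rot: [-0.084, 0.702, 0.088, 0.702]
ft_force: [-0.8, 11.3, 0.3]
grip_width: 0.0133
```

```bash
python3 -c "
from st import *; st()"
```

```text
t 9.25 pos [0.5391 0.1067 0.1655] cab mm [-110.7382  -47.1192] z 165.45361673593183 w 13.332570649138534
F cab [11.1108 -1.961 ] 0.2749961025118871 M [ 1.7043  0.3413 -0.0286] rotvec left [-0.0017 -0.0001 -0.0045]
```

>>> play_rows(
  rows="0 0 0 0 -0.2 0 1;0 0 0 0 -0.2 0 1;0 0 0 0 -0.2 0 1;0 0 0 0 0 0 1;0 0 0 0 0 0 1",
)

```text
time: 9.67
position: [0.5391, 0.1066, 0.1654]
tool_rot: [-0.084, 0.702, 0.088, 0.702]
ft_force: [-2.7, 12.3, 1.8]
grip_width: 0.0139
```

```bash
python3 -c "
from st import *; st()"
```

```text
t 9.6667 pos [0.5391 0.1066 0.1654] cab mm [-110.87    -47.0877] z 165.42665074825484 w 13.912146293416887
F cab [12.621 -0.36 ] 1.822684385293461 M [ 1.882   0.2818 -0.0075] rotvec left [-0.0019 -0.0001 -0.0054]
```

>>> play_rows(
  rows="0 0 0 0 0 0 1;0 0 0 0 0 0 1",
)

```text
time: 9.83
position: [0.5391, 0.1066, 0.1654]
tool_rot: [-0.084, 0.702, 0.088, 0.702]
ft_force: [-2.5, 11.2, 0.2]
grip_width: 0.0139
```

```bash
python3 -c "
from st import *; st()"
```

```text
t 9.8333 pos [0.5391 0.1066 0.1654] cab mm [-110.8586  -47.0821] z 165.43562726499326 w 13.935026996390452
F cab [11.5135 -0.3357] 0.2248727471874275 M [ 1.8827  0.3768 -0.059 ] rotvec left [-0.0019 -0.0001 -0.0054]
```

>>> play_rows(
  rows="0 0 0 0 0 0 1;0 0 0 0 0 0 1;0 0 0 0 0 0 1;0 0 0 0 0 0 1;0 0 0 0 0 0 1;0 0 0 0 0 0 1;0 0 0 0 0 0 1;0 0 0 0 0 0 1",
)

```text
time: 10.5
position: [0.5391, 0.1066, 0.1654]
tool_rot: [-0.084, 0.702, 0.088, 0.702]
ft_force: [-2.5, 12.5, -0.1]
grip_width: 0.0138
```

```bash
python3 -c "
from st import *; st()"
```

```text
t 10.5 pos [0.5391 0.1066 0.1654] cab mm [-110.8398  -47.0841] z 165.4236179836816 w 13.794628479784674
F cab [12.6798 -0.6408] -0.052552524302558634 M [ 1.9296  0.3361 -0.0094] rotvec left [-0.0018 -0.0001 -0.0054]
```

>>> play_rows(
  rows="0 0 0 0 0 0 1;0 0 0 0 0 0 1;0 0 0 0 0 0 1;0 0 0 0 0 0 1;0 0 0 0 0 0 1;0 0 0 0 0 0 1;0 0 0 0 0 0 1;0 0 0 0 0 0 1",
)

```text
time: 11.17
position: [0.5391, 0.1066, 0.1654]
tool_rot: [-0.084, 0.702, 0.088, 0.702]
ft_force: [-1.8, 11.4, 1.6]
grip_width: 0.0134
```

```bash
python3 -c "
from st import *; st()"
```

```text
t 11.1667 pos [0.5391 0.1066 0.1654] cab mm [-110.8427  -47.0846] z 165.42703652655914 w 13.395376434555356
F cab [11.4929 -1.0218] 1.621612077972552 M [ 1.9185  0.3271 -0.0252] rotvec left [-0.0019 -0.0001 -0.0054]
```

>>> play_rows(
  rows="0 0 0 0 0 0 1;0 0 0 0 0 0 1;0 0 0 0 0 0 1;0 0 0 0 0 0 1;0 0 0 0 0 0 1;0 0 0 0 0 0 1;0 0 0 0 0 0 1;0 0 0 0 0 0 1",
)

```text
time: 11.83
position: [0.5391, 0.1066, 0.1654]
tool_rot: [-0.084, 0.702, 0.088, 0.702]
ft_force: [-2.5, 12.9, 0.3]
grip_width: 0.0136
```

```bash
python3 -c "
from st import *; st()"
```

```text
t 11.8333 pos [0.5391 0.1066 0.1654] cab mm [-110.8343  -47.0849] z 165.42681226691556 w 13.648766055039797
F cab [13.1144 -0.7068] 0.3230532503750704 M [ 1.9154  0.3616 -0.0427] rotvec left [-0.0018 -0.0001 -0.0054]
```

>>> play_rows(
  rows="0 0 0 0 0 0 1;0 0 0 0 0 0 1;0 0 0 0 0 0 1;0 0 0 0 0 0 1;0 0 0 0 0 0 1;0 0 0 0 0 0 1;0 0 0 0 0 0 1;0 0 0 0 0 0 1",
)

```text
time: 12.5
position: [0.5391, 0.1066, 0.1654]
tool_rot: [-0.084, 0.702, 0.088, 0.702]
ft_force: [-1.9, 11.8, 0.8]
grip_width: 0.014
```

```bash
python3 -c "
from st import *; st()"
```

```text
t 12.5 pos [0.5391 0.1066 0.1654] cab mm [-110.8601  -47.0852] z 165.4205852124665 w 13.973095483431134
F cab [11.933  -1.0423] 0.7968935218026105 M [ 1.8894  0.3213 -0.0443] rotvec left [-0.0019 -0.0001 -0.0054]
```

The pull averaged about 12.2 N, between 11.5 and 13.1 N, for 2.8 s. Next I'll release the tension into mid-play and work out the door opening from the edges visible in the first scene picture.

>>> play_rows(
  rows="0 0 0 0 0.5 0 1;0 0 0 0 0.7 0 1;0 0 0 0 0.8 0 1;0 0 0 0 0.8 0 1;0 0 0 0 0.8 0 1;0 0 0 0 0.8 0 1;0 0 0 0 0.8 0 1;0 0 0 0 0 0 1",
)

```text
time: 13.17
position: [0.539, 0.1079, 0.1656]
tool_rot: [-0.087, 0.702, 0.086, 0.702]
ft_force: [-0.7, -0.7, 0.0]
grip_width: 0.0138
```

```bash
python3 -c "
from st import *; st()
for z in (.01,.02):
  for uv in ((268.8,239.2),(255.8,288)): print(z,w2c(on_z('scene',uv,z)))
for y in (-.10,-.08,-.06,.06,.08,.1): print(y,proj('scene',c2w([(-.0815,y,.012),(-.0815,y,.2)])).ravel())
a=cv2.imread('pics/scene0.png')[170:320,240:290]; cv2.imwrite('pics/crop1.png',cv2.resize(cv2.convertScaleAbs(a,alpha=1.8),(250,750)[0:2],interpolation=2)[:600*2])
b=imaging.camera('scene')[170:320,240:290]
cv2.imwrite('pics/crop1.png',np.hstack([cv2.resize(cv2.convertScaleAbs(k,alpha=1.6),(200,600),interpolation=2) for k in(a,b)]))"
```

```text
t 13.1667 pos [0.539  0.1079 0.1656] cab mm [-109.6151  -47.2331] z 165.55287155135505 w 13.825166774226393
F cab [-0.4739  0.8195] 0.004769701401500653 M [-0.1426  0.161   0.0257] rotvec left [-0.0001 -0.0002  0.0018]
0.01 [-0.0838 -0.0691]
0.01 [-0.0808  0.0878]
0.02 [-0.0861 -0.0591]
0.02 [-0.0831  0.0962]
-0.1 [269.8943 229.8396 265.3615 168.844 ]
-0.08 [268.5453 235.4449 263.8229 174.3309]
-0.06 [267.1683 241.1668 262.2489 179.9438]
0.06 [258.2641 278.1656 251.9899 216.5289]
0.08 [256.6635 284.8165 250.1305 223.1595]
0.1 [255.0266 291.6185 248.2242 229.9578]
```

View pics/crop1.png

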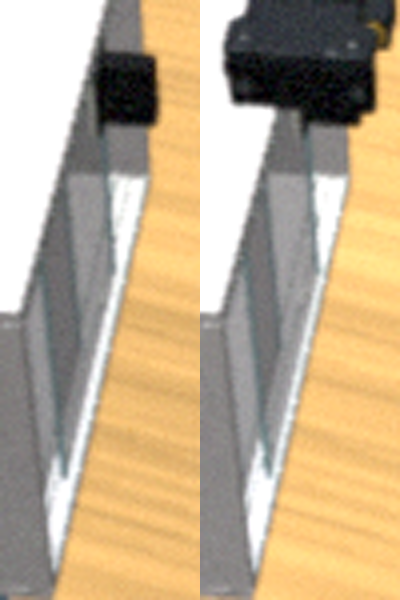

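The door edges show at crop (110,270) and (65,475). That puts the door from about y = −70 to +92 mm, open by roughly 90 mm, and the sheet has not moved sideways. I'll slide it gently.

>>> play_rows(
  rows="0 0 0 0 0 1 1;0 0 0 0 0 2 1;0 0 0 0 0 2.5 1;0 0 0 0 0 2.5 1;0 0 0 0 0 2.5 1;0 0 0 0 0 2.5 1;0 0 0 0 0 2.5 1;0 0 0 0 0 2.5 1",
)

```text
time: 13.88
position: [0.5565, 0.1133, 0.1655]
tool_rot: [-0.086, 0.702, 0.086, 0.702]
ft_force: [-1.0, -0.6, -0.2]
grip_width: 0.0139
```

```bash
python3 -c "
from st import *; st()"
```

```text
t 13.8833 pos [0.5565 0.1133 0.1655] cab mm [-108.6351  -65.5732] z 165.54901486196906 w 13.941656103627153
F cab [-0.3369  1.1165] -0.18789218968707255 M [-0.2173  0.2507  0.0341] rotvec left [-0.0004  0.      0.0001]
```

>>> play_rows(
  rows="0 0 0 0 0 2.5 1;0 0 0 0 0 2.5 1;0 0 0 0 0 2.5 1;0 0 0 0 0 2.5 1;0 0 0 0 0 2.5 1;0 0 0 0 0 2.5 1;0 0 0 0 0 2.5 1;0 0 0 0 0 2.5 1",
)

```text
time: 14.55
position: [0.5758, 0.1181, 0.1656]
tool_rot: [-0.086, 0.702, 0.086, 0.702]
ft_force: [-1.5, -1.4, 0.8]
grip_width: 0.0134
```

>>> play_rows(
  rows="0 0 0 0 0 2.5 1;0 0 0 0 0 2.5 1;0 0 0 0 0 2.5 1;0 0 0 0 0 2.5 1;0 0 0 0 0 2.5 1;0 0 0 0 0 2.5 1;0 0 0 0 0 2.5 1;0 0 0 0 0 2.5 1",
)

```text
time: 15.22
position: [0.5952, 0.123, 0.1656]
tool_rot: [-0.086, 0.702, 0.086, 0.702]
ft_force: [-1.0, -1.4, 0.3]
grip_width: 0.0138
```

>>> play_rows(
  rows="0 0 0 0 0 2 1;0 0 0 0 0 2 1;0 0 0 0 0 2 1;0 0 0 0 0 2 1;0 0 0 0 0 1 1;0 0 0 0 0 1 1;0 0 0 0 0 0 1;0 0 0 0 0 0 1",
)

```text
time: 15.88
position: [0.605, 0.1254, 0.1656]
tool_rot: [-0.086, 0.702, 0.086, 0.702]
ft_force: [-0.7, 0.1, -0.5]
grip_width: 0.0138
```

```bash
python3 -c "
from st import *; st()"
```

```text
t 15.8833 pos [0.605  0.1254 0.1656] cab mm [-108.6533 -115.554 ] z 165.57240440815406 w 13.827615708736506
F cab [0.2804 0.6904] -0.5270157615315281 M [-0.1129  0.0594 -0.0284] rotvec left [-0.0006  0.0007 -0.    ]
```

>>> play_rows(
  rows="0 0 0 0 0 1.5 1;0 0 0 0 0 1.5 1;0 0 0 0 0 1.5 1;0 0 0 0 0 1.5 1;0 0 0 0 0 1.5 1;0 0 0 0 0 1.5 1;0 0 0 0 0 1 1;0 0 0 0 0 0 1",
)

```text
time: 16.55
position: [0.6148, 0.1278, 0.1655]
tool_rot: [-0.086, 0.702, 0.086, 0.702]
ft_force: [-1.2, 0.3, 0.5]
grip_width: 0.0135
```

>>> play_rows(
  rows="0 0 0 0 0 0.7 1;0 0 0 0 0 0.7 1;0 0 0 0 0 0.7 1;0 0 0 0 0 0.7 1;0 0 0 0 0 0.7 1;0 0 0 0 0 0.7 1",
)

```text
time: 17.05
position: [0.6185, 0.1288, 0.1656]
tool_rot: [-0.086, 0.702, 0.086, 0.702]
ft_force: [-1.4, 0.0, -0.6]
grip_width: 0.0137
```

```bash
python3 -c "
from st import *; st()"
```

```text
t 17.05 pos [0.6185 0.1288 0.1656] cab mm [-108.6597 -129.4795] z 165.55604477645673 w 13.704590491982737
F cab [0.379 1.39 ] -0.5655301012510232 M [-0.0985  0.1961  0.0508] rotvec left [-0.0005 -0.     -0.    ]
```

>>> play_rows(
  rows="0 0 0 0 0 0.6 1;0 0 0 0 0 0.6 1;0 0 0 0 0 0.6 1;0 0 0 0 0 0.6 1;0 0 0 0 0 0.6 1;0 0 0 0 0 0.6 1",
)

```text
time: 17.55
position: [0.622, 0.1296, 0.1656]
tool_rot: [-0.086, 0.702, 0.086, 0.702]
ft_force: [-1.2, -0.2, 0.5]
grip_width: 0.0134
```

```bash
python3 -c "
from st import *; st()"
```

```text
t 17.55 pos [0.622  0.1296 0.1656] cab mm [-108.6557 -133.0872] z 165.55030019403537 w 13.434999059463955
F cab [0.1111 1.2097] 0.5290954625393567 M [-0.0909  0.2113  0.0235] rotvec left [-0.0005 -0.     -0.    ]
```

>>> play_rows(
  rows="0 0 0 0 0 0.5 1;0 0 0 0 0 0.5 1;0 0 0 0 0 0.5 1;0 0 0 0 0 0.5 1;0 0 0 0 0 0.5 1;0 0 0 0 0 0.5 1",
)

```text
time: 18.05
position: [0.6249, 0.1304, 0.1655]
tool_rot: [-0.086, 0.702, 0.086, 0.702]
ft_force: [-2.3, 0.2, 0.5]
grip_width: 0.0137
```

```bash
python3 -c "
from st import *; st()"
```

```text
t 18.05 pos [0.6249 0.1304 0.1655] cab mm [-108.6667 -136.09  ] z 165.5455262369439 w 13.6562784039766
F cab [0.712 2.215] 0.5185352353732744 M [-0.0263  0.2527  0.0504] rotvec left [-0.0005 -0.     -0.    ]
```

>>> play_rows(
  rows="0 0 0 0 0 0.5 1;0 0 0 0 0 0.5 1;0 0 0 0 0 0.5 1;0 0 0 0 0 0.5 1;0 0 0 0 0 0 1",
)

```text
time: 18.47
position: [0.6258, 0.1306, 0.1655]
tool_rot: [-0.087, 0.703, 0.086, 0.701]
ft_force: [-4.3, -1.2, 1.6]
grip_width: 0.0138
```

```bash
python3 -c "
from st import *; st()"
```

```text
t 18.4667 pos [0.6258 0.1306 0.1655] cab mm [-108.6384 -137.036 ] z 165.45853195095683 w 13.825602446110222
F cab [-0.1412  4.4287] 1.5909111563682103 M [-0.2285  0.7153  0.0073] rotvec left [-0.0003 -0.0024 -0.0001]
```

>>> play_rows(
  rows="0 0 0 0 0 0.4 1;0 0 0 0 0 0.4 1;0 0 0 0 0 0.4 1;0 0 0 0 0 0 1",
)

```text
time: 18.8
position: [0.6259, 0.1307, 0.1653]
tool_rot: [-0.087, 0.704, 0.086, 0.7]
ft_force: [-5.9, -2.4, 3.4]
grip_width: 0.0138
```

```bash
python3 -c "
from st import *; st()"
```

```text
t 18.8 pos [0.6259 0.1307 0.1653] cab mm [-108.597  -137.1276] z 165.3478900738264 w 13.803411896722011
F cab [-0.8774  6.2923] 3.401234709836479 M [-0.3376  1.1283  0.0771] rotvec left [-0.     -0.0049 -0.0001]
```

The door is against its stop: it moved 89.9 mm, the force rose to 6.3 N, and the tool stopped advancing. I'll relax the push and let go.

>>> play_rows(
  rows="0 0 0 0 0 -0.5 1;0 0 0 0 0 -0.5 1;0 0 0 0 0 -0.5 1;0 0 0 0 0 -0.4 1;0 0 0 0 0 0 1;0 0 0 0 0 0 1",
  squeeze=10,
)

```text
time: 19.3
position: [0.6258, 0.1306, 0.1654]
tool_rot: [-0.086, 0.702, 0.086, 0.701]
ft_force: [-4.5, -1.0, 1.9]
grip_width: 0.0142
```

```bash
python3 -c "
from st import *; st()"
```

```text
t 19.3 pos [0.6258 0.1306 0.1654] cab mm [-108.6344 -137.0165] z 165.41755928384802 w 14.178077539246706
F cab [0.1587 4.587 ] 1.8722258611557652 M [-0.2994  0.8127  0.0356] rotvec left [-0.0004 -0.0009 -0.0001]
```

>>> play_rows(
  rows="0 0 0 0 0 0 0.8;0 0 0 0 0 0 0.7;0 0 0 0 0 0 0.5;0 0 0 0 0 0 0.4;0 0 0 0 0 0 0.4;0 0 0 0 0 0 0.4;0 0 0 0 0 0 0.4;0 0 0 0 0 0 0.4",
)

```text
time: 19.97
position: [0.6263, 0.1307, 0.1656]
tool_rot: [-0.086, 0.702, 0.086, 0.702]
ft_force: [0.2, -0.6, -0.6]
grip_width: 0.0506
```

```bash
python3 -c "
from st import *; st()"
```

```text
t 19.9667 pos [0.6263 0.1307 0.1656] cab mm [-108.7139 -137.5519] z 165.60809890712667 w 50.58542982676308
F cab [-0.6465 -0.0258] -0.639505061493278 M [-0.059   0.0286  0.0624] rotvec left [-0.0006  0.0005  0.0001]
```

Released: opening 50 mm and no force. I'll retreat straight up, then back over the cabinet, and take a look.

>>> play_rows(
  rows="0 0 0 -10 0 0 0.4;0 0 0 -20 0 0 0.4;0 0 0 -25 0 0 0.4;0 0 0 -30 0 0 0.4;0 0 0 -30 0 0 0.4;0 0 0 -30 0 0 0.4;0 0 0 -20 0 0 0.4;0 0 0 0 0 0 0.4",
)

```text
time: 20.63
position: [0.6289, 0.1309, 0.3375]
tool_rot: [-0.087, 0.697, 0.086, 0.706]
ft_force: [0.9, 0.1, 0.5]
grip_width: 0.0526
```

>>> play_rows(
  rows="0 0 0 0 20 0 0.4;0 0 0 0 30 0 0.4;0 0 0 0 30 0 0.4;0 0 0 0 30 0 0.4;0 0 0 0 30 0 0.4;0 0 0 0 20 0 0.4;0 0 0 0 0 0 0.4;0 0 0 0 0 0 0.4",
)

```text
time: 21.3
position: [0.5864, 0.2867, 0.3298]
tool_rot: [-0.088, 0.702, 0.087, 0.701]
ft_force: [0.9, -0.2, 0.0]
grip_width: 0.0523
```

```bash
python3 -c "
from st import *; st()
a=imaging.camera('scene'); t=imaging.camera('top')
cv2.imwrite('pics/s9.png',a);cv2.imwrite('pics/t9.png',t)
cv2.imwrite('pics/end.png',np.hstack([cv2.resize(a[120:330,140:310],(400,494),interpolation=2),cv2.resize(t[155:355,215:375],(395,494),interpolation=2)]))
for y in(-.161,.005): print(proj('scene',c2w([(-.0815,y,.012),(-.0815,y,.2)])).ravel())"
```

```text
t 21.3 pos [0.5864 0.2867 0.3298] cab mm [  52.3215 -136.763 ] z 329.83105495303386 w 52.27302856793192
F cab [-0.4551 -0.8   ] 0.01565728191204533 M [-0.0918  0.0563 -0.0323] rotvec left [ 0.0019 -0.0013  0.0007]
[273.8439 213.4281 269.8479 152.8447]
[262.4881 260.6142 256.8742 199.1106]
```

View pics/end.png

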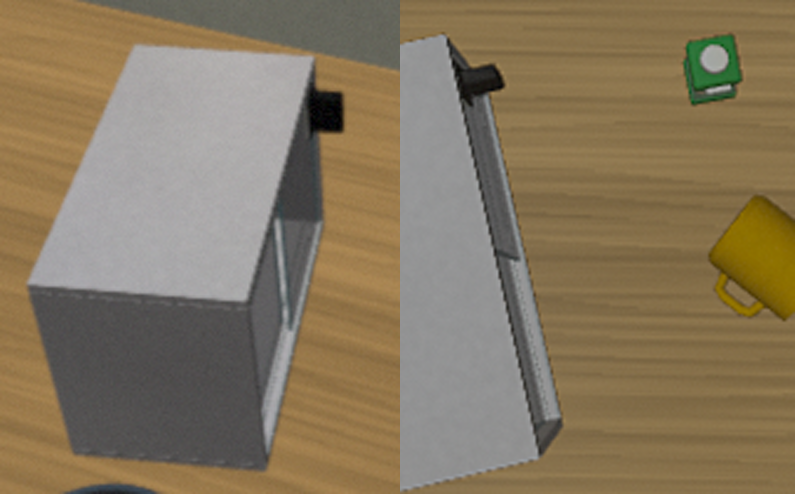

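The door's trailing edge is at about scene pixel (263.7, 259.5), against (262.5, 260.6) predicted for fully shut. The pull is intact and the bystanders haven't moved.

```bash
python3 -c "
from rig import robot; print(robot.hand_in())"
```

```text
the job is handed in; nothing more can be done
None
```

The pull held its test, and the front door is now fully shut and released. The job was handed in at about 21 s of the 66 s allowed.

- **Pull test:** I gripped the tab with 40 N and took up the door's play, about 3 mm. I then held a straight outward pull for 2.8 s. The sensor read 11.5–13.1 N during the hold, averaging about 12.2 N, and the single readings carry roughly ±0.7 N of noise. I saw no reading above 13.1 N, but I only sampled between moves.
- **Closing:** I released the tension and slid the door 89.9 mm, at no more than 30 mm/s and about 6 mm/s at the end. I pressed it against its stop with about 6 N, eased off and let go, with no force left on the gripper afterwards.
- **Last checks:** In the final picture the door's trailing edge lies within about 1.5 pixels of where a fully shut door should be. The pull is still on the door, and the dispenser and mug look unmoved. I did not check the rear door or the phone stand closely in the final picture; the arm never went near the stand or touched the rear door.
- **One disagreement:** The overhead and side cameras put the tab about 3 mm nearer the door than the wrist camera did. I gripped at a spot that suited both, and the finger opening of 13.8 mm on the 14 mm tab confirmed the grip.

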